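Stand the sample bottles in their anti-tip holders

ROBOT

A 6-joint arm with a two-finger parallel gripper is mounted at the origin on a cart in front of the work surface, level with it; the furniture and walls round the work are solid. World frame = base frame: x ahead of the robot, y to its left, z up, the work surface at z = 0. Lengths are in m, angles in rad, forces in N, time in s.
With the tool pointing down it reaches from about 0.35 to 0.775 m from the base axis. Payload 5.5 kg.
Tool frame: the origin (TCP) lies midway between the tips of the shut fingers; the grasp point (between the pads) lies grasp_offset behind it (grasp_offset is the distance from the TCP to the grasp point, in m); z points along the fingers, y is the line along which they close (so a half turn about z gives the same grasp; the last joint's range is limited). The gripper opens to 85 mm and grips with 20 to 120 N. Pads are 22 mm wide; open, the fingers measure 114 mm over their backs; the gripper's body (76 mm by 85 mm) begins 54 mm behind the grasp point. The pads swing forward as they close: fully open they stand 13 mm farther back than shut.
Start: joints at [-1.418, 0.313, 0.046, 1.304, 0, 1.431], TCP at [0.166, -0.551, 0.231] pointing down, gripper open.
Joint ranges: [-2.76, 2.76], [-0.86, 1.69], [-1.03, 1.26], [-2.2, 2.34], [-1.47, 1.5], [-3.14, 3.14]. Speed limits (rad/s): [2.57, 2.57, 3.14, 3.14, 3.14, 3.14].

INTERFACE

Orientations are given as a unit quaternion [w, x, y, z].
In Python, from workcell import * gives the robot as it stands.
- The arm moves only by the tool step_arm, never from a script. Its argument "deltas" is a list of rows, each a list of 7 numbers: the shift along the world's x, y, z in mm, then the turn, a rotation vector about the world's x, y, z in degrees, then the gripper's target within -1 to 1 (fully open at 1, half-way at 0, shut at -1). A call has 1 to 5 rows; each row shifts and turns the commanded pose from where the row before left it; what a row does not reach is not made up. A row lasts 1/10 s, in which the tool goes at most 50 mm and 8.59 degrees, less where a joint would pass 70% of its speed; a pose out of reach is approached as far as the arm can. A call is refused whole if a number of a shift passes 50 or a number of a turn 8.59, either way. A call with a gripper value outside its range is refused whole. The fingers move at their own pace and stop on an object; "newtons" is the grip in N (left out, the last holds). Time passes only in rows, so rows that do not move let the fingers close. It gives the time, the measured TCP pose, the force, the opening and the grip force at its end, in the units of the state.
- get_state(): the state, without advancing time (a new reading comes with each control period).
- read_camera(name): name is "side" or "top" or "wrist"; returns a dict with "image" (480x640x3 uint8, red, green, blue), "z_map" (480x640 float32, m along the optical axis (not along the pixel's ray), 0 where there is no reading), "K" (3x3 intrinsics, pixels), "world_from_camera" (4x4, takes a point from camera to world coordinates). Camera axes: x right, y down, z forward; pixel columns grow to the right and rows downward; lengths in m; the calibration is good to about 2 mm. A picture is of the moment at which its call begins.
- hand_in(): hands the job in; it is judged then, once.
The state is a dict: "clock": time; "joint_pos": joint angles; "qvel": joint speeds; "tau": joint torques, N m; "tcp_pos": TCP position; "orientation": TCP orientation; "wrist_force": force on the tool from outside, world axes, zero at the start; "ft_torque": the same for the moment, N m; "finger_gap": finger opening in m; "grip_force": force on a finger pad.
Only numpy, scipy, OpenCV 4.12 (cv2) and the standard library are available. Lean on these libraries where they do the work, as an engineer would, in place of code of your own. Each camera call takes 0.05 s, during which the arm holds its last target. There are 200 camera calls.

TASK

Three white screw-capped bottles of different sizes stand loose on the worktop. Stand each one upright and fully home in the grey holder whose well fits it, one after another: the largest bottle first, then the middle one, the smallest last. Set them down rather than dropping them, keep them from tipping over, and leave the conical flask and the roll of tape where they are.

Things in the scene. Friction and masses are not known exactly. Their poses are not given: they have to be found in the camera images.
- bottle_large: The largest opaque white plastic bottle with a narrower white ribbed screw cap, standing upright loose on the worktop; round, so its yaw means nothing. 60 mm in diameter, 140 mm tall with cap (cap 31 mm across); straight-sided from the foot up to 96 mm. 0.11 to 0.23 kg. Origin at the centre of its underside, z up to the cap.
- bottle_medium: The middle-sized opaque white plastic bottle with a narrower white ribbed screw cap, standing upright loose on the worktop; round, so its yaw means nothing. 46 mm in diameter, 120 mm tall with cap (cap about 25 mm across); straight-sided from the foot up to about 75 mm. 0.06 to 0.13 kg. Origin at the centre of its underside, z up to the cap.
- bottle_small: The smallest opaque white plastic bottle with a narrower white ribbed screw cap, standing upright loose on the worktop; round, so its yaw means nothing. 32 mm in diameter, 90 mm tall with cap (cap 17 mm across); straight-sided from the foot up to 62 mm. 0.035 to 0.07 kg. Origin at the centre of its underside, z up to the cap.
- holder_large: The largest of three round grey anti-tip holders fixed to the worktop: a round foot 98 mm across and 5 mm thick with an open cup on it. The cup's well is 70 mm across inside (5 mm clear all round its bottle), widening by 4 mm each side at the flared mouth; well floor 6 mm and rim 24 mm above the worktop; 86 mm across over the rim. Origin at the centre of its underside on the worktop, on the well's axis, z up.
- holder_medium: The middle-sized of three round grey anti-tip holders fixed to the worktop: a round foot 84 mm across and 5 mm thick with an open cup on it. The cup's well is 56 mm across inside (5 mm clear all round its bottle), widening by 4 mm each side at the flared mouth; well floor 6 mm and rim 24 mm above the worktop; 72 mm across over the rim. Origin at the centre of its underside on the worktop, on the well's axis, z up.
- holder_small: The smallest of three round grey anti-tip holders fixed to the worktop: a round foot 70 mm across and 5 mm thick with an open cup on it. The cup's well is 42 mm across inside (5 mm clear all round its bottle), widening by 4 mm each side at the flared mouth; well floor 6 mm and rim 24 mm above the worktop; 58 mm across over the rim. Origin at the centre of its underside on the worktop, on the well's axis, z up.
- flask: Bystander: small clear conical glass flask with a black bung, loose, 51 mm across the foot and 104 mm tall, at the right, close behind the roll of tape. (Other glassware stands far back by a fixed grey pump, 120 mm high, whose front is at x = 0.69, y = -0.03 to 0.1: keep clear.) Origin at the centre of its underside. Must stay put.
- tape: Bystander: roll of tan tape lying flat, loose, 68 mm across and 19 mm high, at the right near the front edge. (On the left, from y = 0.17 on, stands a fixed rocking platform, 220 mm high, with a basket of bottles up to 0.35 m high: keep clear.) Origin at the centre of its underside. Must stay put.

How it is judged:
On the way, in this order (a step that is already met when the one before it is completed fails the run):
1. the largest bottle stands in its holder, let go (horizontal distance between bottle_large and holder_large below 0.009 m and z of bottle_large in the frame of holder_large below 0.011 m and angle between bottle_large's own z axis and vertical below 0.12 rad and contact force between the fingers and bottle_large below 0.1 N), for 0.2 s.
2. the middle bottle stands in its holder, let go (horizontal distance between bottle_medium and holder_medium below 0.009 m and z of bottle_medium in the frame of holder_medium below 0.011 m and angle between bottle_medium's own z axis and vertical below 0.12 rad and contact force between the fingers and bottle_medium below 0.1 N), for 0.2 s.
3. the smallest bottle stands in its holder, let go (horizontal distance between bottle_small and holder_small below 0.009 m and z of bottle_small in the frame of holder_small below 0.011 m and angle between bottle_small's own z axis and vertical below 0.12 rad and contact force between the fingers and bottle_small below 0.1 N), for 0.2 s.
At the end, for the whole second after the job is handed in: Each of the three bottles stands in the holder of its own size, its axis within 9 mm of the holder's, its underside less than 11 mm above the worktop (on the well floor at 6 mm), less than 0.12 rad from upright, at rest and let go (all of step 1 and all of step 2 and all of step 3 and linear speed of each of bottle_large, bottle_medium, bottle_small below 0.02 m/s and angular speed of each of bottle_large, bottle_medium, bottle_small below 0.2 rad/s); the robot touches nothing.
It fails at once if a bottle tips over (more than 0.8 rad) (angle between any of bottle_large, bottle_medium, bottle_small's own z axis and vertical above 0.8 rad).
It fails at once if a bottle is dropped (falls free at more than 0.7 m/s, about 25 mm) ((linear speed of bottle_large above 0.7 m/s and contact force between the fingers and bottle_large below 0.1 N) or (linear speed of bottle_medium above 0.7 m/s and contact force between the fingers and bottle_medium below 0.1 N) or (linear speed of bottle_small above 0.7 m/s and contact force between the fingers and bottle_small below 0.1 N)).
It fails at once if the flask or the roll of tape is moved by more than 30 mm (distance of any of flask, tape from where it was at the start of the episode above 0.03 m).
It fails at once if the flask is tipped (more than 0.5 rad) (angle between flask's own z axis and vertical above 0.5 rad).
It also fails if it takes over 99 s, if anything falls off the work surface, if the arm or the gripper's body presses on something with over 40 N, if the wrist force passes 120 N, or if a joint passes its speed limit or range.

## Working session

There is one attempt and no reset: what is moved stays moved. The work goes in short steps, Python scripts to look and compute and a tool call to move; the robot and the scene stay as the last step left them, time stands still between calls to the robot, and variables do not carry over. Pictures are saved under pics/ and viewed, at most 14 in all, crops included, and the job is handed in when it is done.

Besides the shell and the picture viewer there is one more tool, called after ">>>" as name(argument=value, ...), one argument or row to a line, values as JSON. step_arm: Moves the arm, as the interface text tells. Its arguments: {"type":"object","properties":{"deltas":{"type":"array","items":{"type":"array","items":{"type":"number"}}},"newtons":{"type":"number"}},"required":["deltas"]}

```bash
mkdir -p pics
python3 - <<'E'
from workcell import *
import cv2,numpy as np
s=get_state();print({k:np.round(v,3) if not isinstance(v,str) else v for k,v in s.items()})
for n in("top","side"):
    c=read_camera(n);cv2.imwrite(f"pics/{n}0.png",c["image"][...,::-1]);np.savez(f"{n}0.npz",**c)
    print(n,np.round(c["world_from_camera"],3).tolist(),c["K"].tolist())
E
```

```text
{'clock': np.float64(0.0), 'joint_pos': array([-1.418,  0.314,  0.045,  1.304,  0.   ,  1.431]), 'qvel': array([-0.001,  0.   ,  0.003,  0.   ,  0.002,  0.001]), 'tau': array([-0.0000e+00, -4.8062e+01,  2.9854e+01,  1.9000e-02, -0.0000e+00,
        0.0000e+00]), 'tcp_pos': array([ 0.166, -0.55 ,  0.23 ]), 'orientation': array([-0.001,  0.989,  0.146,  0.   ]), 'wrist_force': array([ 0.433,  0.143, -0.647]), 'ft_torque': array([0.044, 0.   , 0.05 ]), 'grip_force': np.float64(0.0), 'finger_gap': np.float64(0.086)}
top [[0.015, -0.996, 0.093, 0.397], [-1.0, -0.015, -0.002, -0.207], [0.004, -0.093, -0.996, 0.887], [0.0, 0.0, 0.0, 1.0]] [[437.1526417650937, 0.0, 319.86157348580014], [0.0, 437.1526417650937, 232.20064647611852], [0.0, 0.0, 1.0]]
side [[1.0, 0.021, -0.015, 0.474], [0.026, -0.854, 0.52, -0.684], [-0.002, -0.52, -0.854, 0.82], [0.0, 0.0, 0.0, 1.0]] [[442.2673272129404, 0.0, 325.0919317918463], [0.0, 442.2673272129404, 238.04707402496027], [0.0, 0.0, 1.0]]
```

View pics/top0.png

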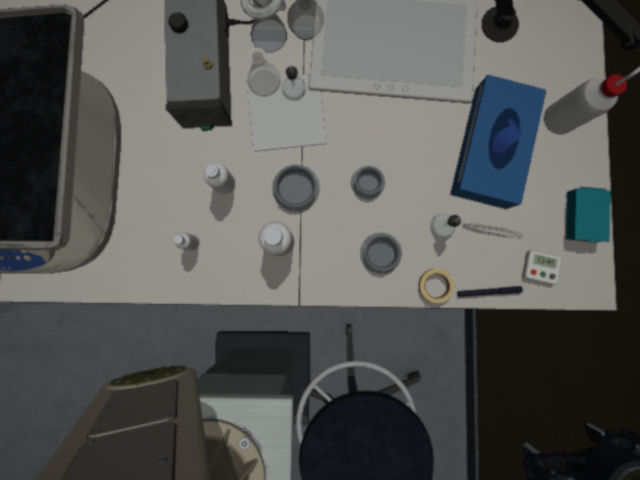

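View pics/side0.png

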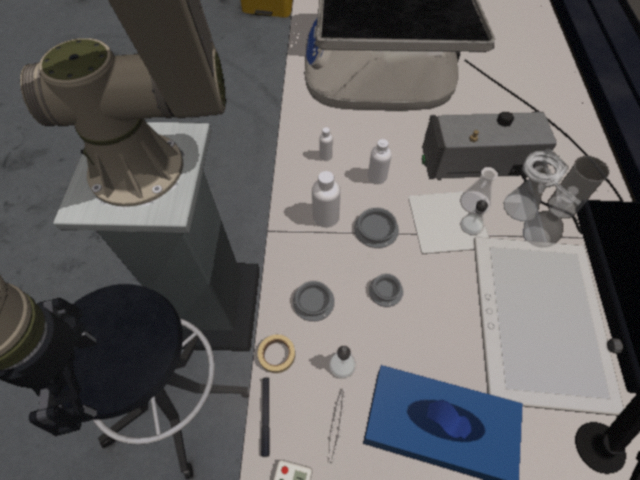

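The top view shows the bottles at about (276,240) large, (217,177) medium and (184,241) small. The holders are at (296,187) large, (381,253) medium and (368,181) small. The flask is at (445,225) and the tape at (437,287). Next I'll measure them from depth.

```bash
cat > h.py <<'E'
import numpy as np
from scipy.optimize import least_squares
def cloud(c):
    z=c["z_map"];K=c["K"];v,u=np.indices(z.shape)
    p=np.stack([(u-K[0,2])*z/K[0,0],(v-K[1,2])*z/K[1,1],z],-1)
    T=c["world_from_camera"];p=p@T[:3,:3].T+T[:3,3];p[z==0]=np.nan;return p
def circ(q,r):
    f=lambda c:np.hypot(q[:,0]-c[0],q[:,1]-c[1])-(r if r else c[2])
    c0=list(q[:,:2].mean(0))+([] if r else [.03])
    s=least_squares(f,c0,loss="soft_l1",f_scale=.002);return s.x,np.sqrt(np.mean(s.fun**2)) if 0 else np.std(f(s.x))
def near(P,xy,r,z0,z1):
    P=P.reshape(-1,3);m=(np.hypot(P[:,0]-xy[0],P[:,1]-xy[1])<r)&(P[:,2]>z0)&(P[:,2]<z1);return P[m]
E
python3 - <<'E'
from h import *
obj={"bl":((276,240),.14,.04),"bm":((217,177),.12,.03),"bs":((184,241),.09,.025),"hl":((296,187),0,.049),"hm":((381,253),0,.042),"hs":((368,181),0,.035),"fl":((445,225),.1,.04),"ta":((437,287),.019,.045)}
for n in("top","side"):
    c=dict(np.load(n+"0.npz"));P=cloud(c)
    if n=="top": g={k:np.nanmean(P[v[0][1]-4:v[0][1]+5,v[0][0]-4:v[0][0]+5].reshape(-1,3),0)[:2] for k,v in obj.items()}
    for k,(_,h,r) in obj.items():
        if k[0]=="b":
            q=near(P,g[k],r,h-.008,h+.01);cap=q[:,:2].mean(0);top=np.median(q[:,2]) if len(q) else 0
            b=near(P,g[k],.06,.02,h*.62);print(n,k,"capmean",cap.round(4),len(q),"top",top.round(4),"body",[np.round(a,4) for a in circ(b,{"l":.03,"m":.023,"s":.016}[k[1]])] if len(b)>10 else 0,len(b))
        elif k[0]=="h":
            q=near(P,g[k],.06,.017,.03);print(n,k,[np.round(a,4) for a in circ(q,0)],len(q))
        else:
            q=near(P,g[k],r,.01,.12);print(n,k,q.mean(0).round(3),q[:,:2].min(0).round(3),q[:,:2].max(0).round(3),len(q))
    q=near(P,(.45,-.1),.05,-.02,.02);print("table",np.median(q[:,2]))
E
```

```text
top bl capmean [ 0.4589 -0.1271] 265 top 0.1391 body [array([ 0.4595, -0.1263]), np.float64(0.0001)] 76
top bm capmean [ 0.5771 -0.0125] 139 top 0.1175 body [array([ 0.5776, -0.0106]), np.float64(0.0004)] 172
top bs capmean [0.454  0.0504] 79 top 0.0892 body [array([0.4545, 0.052 ]), np.float64(0.0003)] 88
top hl [array([ 0.5702, -0.157 ,  0.0387]), np.float64(0.0021)] 433
top hm [array([ 0.4395, -0.3319,  0.0318]), np.float64(0.0021)] 366
top hs [array([ 0.5845, -0.3049,  0.0249]), np.float64(0.002)] 269
top fl [ 0.495 -0.45   0.046] [ 0.473 -0.478] [ 0.522 -0.433] 531
top ta [ 0.375 -0.441  0.017] [ 0.342 -0.489] [ 0.409 -0.407] 556
table 0.00021006638776061015
side bl capmean [ 0.4601 -0.1308] 184 top 0.1386 body [array([ 0.46  , -0.1278]), np.float64(0.0008)] 492
side bm capmean [ 0.5789 -0.0164] 81 top 0.1166 body [array([ 0.5788, -0.0124]), np.float64(0.001)] 313
side bs capmean [0.4557 0.0472] 44 top 0.0883 body [array([0.4554, 0.0502]), np.float64(0.001)] 134
side hl [array([ 0.5712, -0.1596,  0.0389]), np.float64(0.0022)] 322
side hm [array([ 0.4403, -0.3344,  0.0319]), np.float64(0.0021)] 350
side hs [array([ 0.5852, -0.3077,  0.025 ]), np.float64(0.0021)] 264
side fl [ 0.497 -0.467  0.046] [ 0.474 -0.484] [ 0.523 -0.44 ] 637
side ta [ 0.376 -0.445  0.017] [ 0.343 -0.491] [ 0.409 -0.41 ] 642
table -0.0002843040536782415
```

Run:
```python
import workcell
from h import *
print([k for k in dir(workcell) if k[0]!='_'],getattr(workcell,"grasp_offset",None))
P=cloud(dict(np.load("side0.npz")))
for nm,xy,h in(("l",(.46,-.127),.14),("m",(.578,-.0115),.12),("s",(.455,.051),.09)):
    q=near(P,xy,.045,.01,.15)
    print(nm,[(round(z,3),round(np.ptp(q[m][:,0])/2,4)) for z in np.arange(.05,h,.006) if (m:=abs(q[:,2]-z)<.004).sum()>3])
```

```text
['MotionError', 'get_state', 'grasp_offset', 'hand_in', 'read_camera'] 0.0187
l [(np.float64(0.05), np.float64(0.0278)), (np.float64(0.056), np.float64(0.0287)), (np.float64(0.062), np.float64(0.0296)), (np.float64(0.068), np.float64(0.0295)), (np.float64(0.074), np.float64(0.0293)), (np.float64(0.08), np.float64(0.0291)), (np.float64(0.086), np.float64(0.0289)), (np.float64(0.092), np.float64(0.0288)), (np.float64(0.098), np.float64(0.0288)), (np.float64(0.104), np.float64(0.0276)), (np.float64(0.11), np.float64(0.0243)), (np.float64(0.116), np.float64(0.0151)), (np.float64(0.122), np.float64(0.016)), (np.float64(0.128), np.float64(0.016)), (np.float64(0.134), np.float64(0.016)), (np.float64(0.14), np.float64(0.0149))]
m [(np.float64(0.05), np.float64(0.0218)), (np.float64(0.056), np.float64(0.0225)), (np.float64(0.062), np.float64(0.0221)), (np.float64(0.068), np.float64(0.0223)), (np.float64(0.074), np.float64(0.0222)), (np.float64(0.08), np.float64(0.0221)), (np.float64(0.086), np.float64(0.0219)), (np.float64(0.092), np.float64(0.0187)), (np.float64(0.098), np.float64(0.0142)), (np.float64(0.104), np.float64(0.0109)), (np.float64(0.11), np.float64(0.0115)), (np.float64(0.116), np.float64(0.011))]
s [(np.float64(0.05), np.float64(0.0141)), (np.float64(0.056), np.float64(0.014)), (np.float64(0.062), np.float64(0.0141)), (np.float64(0.068), np.float64(0.0141)), (np.float64(0.074), np.float64(0.0104)), (np.float64(0.08), np.float64(0.0069)), (np.float64(0.086), np.float64(0.0069))]
```

>>> step_arm(
  deltas=[
    [30,40,10,0,0,8.59,1],
    [30,40,10,0,0,8.59,1],
    [30,40,10,0,0,8.59,1],
    [30,40,10,0,0,8.59,1],
    [30,40,10,0,0,8.59,1],
  ],
  newtons=30,
)

```text
clock: 0.6
tcp_pos: [0.3136, -0.3526, 0.2804]
orientation: [-0.0, 0.866, 0.5, 0.0]
wrist_force: [0.9, -0.6, 0.4]
finger_gap: 0.0854
grip_force: 0.0
```

>>> step_arm(
  deltas=[
    [29.2,45.1,0,0,0,0,1],
    [29.2,45.1,0,0,0,0,1],
    [29.2,45.1,0,0,0,0,1],
    [29.2,45.1,0,0,0,0,1],
    [29.2,45.1,0,0,0,0,1],
  ],
)

```text
clock: 1.1
tcp_pos: [0.4495, -0.1426, 0.2802]
orientation: [0.0, 0.867, 0.498, -0.0]
wrist_force: [1.2, -0.3, 0.6]
finger_gap: 0.0852
grip_force: 0.0
```

>>> step_arm(
  deltas=[
    [0,0,0,0,0,0,1],
    [0,0,-30,0,0,0,1],
    [0,0,-30,0,0,0,1],
    [0,0,0,0,0,0,1],
  ],
)

```text
clock: 1.5
tcp_pos: [0.4461, -0.1434, 0.2165]
orientation: [-0.003, 0.867, 0.498, -0.002]
wrist_force: [0.3, 0.6, 0.4]
finger_gap: 0.0854
grip_force: 0.0
```

Run:
```python
from workcell import *
import cv2,numpy as np
from h import *
print(get_state()["tcp_pos"])
c=read_camera("wrist");P=cloud(c);cv2.imwrite("pics/w1.png",c["image"][...,::-1])
q=near(P,(.46,-.127),.04,.13,.15);print(q.mean(0),len(q), circ(near(P,(.46,-.127),.05,.03,.09),.03))
print(circ(near(P,(.5707,-.1583),.06,.017,.03),0))
```

```text
[ 0.44614261 -0.14341403  0.21653861]
[ 0.46027615 -0.12583591  0.1402551 ] 2122 (array([ 0.45953355, -0.12724909]), np.float64(0.0001249921676548022))
(array([ 0.57050065, -0.15712543,  0.0385486 ]), np.float64(0.002153731515864145))
```

>>> step_arm(
  deltas=[
    [13.6,16.4,0,0,0,0,1],
    [0,0,-20,0,0,0,1],
    [0,0,-20,0,0,0,1],
    [0,0,0,0,0,0,1],
  ],
)

```text
clock: 1.95
tcp_pos: [0.4617, -0.1283, 0.1798]
orientation: [-0.001, 0.867, 0.498, -0.001]
wrist_force: [-1.0, 0.5, 0.5]
finger_gap: 0.0853
grip_force: 0.0
```

>>> step_arm(
  deltas=[
    [-2,1,-24,0,0,0,1],
    [0,0,-24,0,0,0,1],
    [0,0,-24,0,0,0,1],
    [0,0,-20,0,0,0,1],
    [0,0,-10,0,0,0,1],
  ],
)

```text
clock: 2.45
tcp_pos: [0.4607, -0.1279, 0.0786]
orientation: [0.0, 0.867, 0.498, -0.0]
wrist_force: [-0.3, 0.1, 0.2]
finger_gap: 0.0856
grip_force: 0.0
```

>>> step_arm(
  deltas=[
    [0,0,0,0,0,0,1],
    [0,0,0,0,0,0,1],
  ],
)

```text
clock: 2.65
tcp_pos: [0.4614, -0.1278, 0.0797]
orientation: [0.001, 0.867, 0.498, 0.0]
wrist_force: [-0.5, 0.6, 0.5]
finger_gap: 0.0855
grip_force: 0.0
```

>>> step_arm(
  deltas=[
    [-1.5,0.7,-7,0,0,0,1],
    [0,0,0,0,0,0,0.6],
    [0,0,0,0,0,0,0.2],
    [0,0,0,0,0,0,-0.3],
    [0,0,0,0,0,0,-1],
  ],
  newtons=40,
)

```text
clock: 3.15
tcp_pos: [0.4594, -0.1266, 0.0719]
orientation: [0.0, 0.867, 0.498, 0.0]
wrist_force: [-0.7, -0.4, 4.6]
finger_gap: 0.0581
grip_force: 43.5
```

>>> step_arm(
  deltas=[
    [0,0,0,0,0,0,-1],
    [0,0,0,0,0,0,-1],
    [0,0,0,0,0,0,-1],
    [0,0,0,0,0,0,-1],
  ],
)

```text
clock: 3.55
tcp_pos: [0.4594, -0.1267, 0.0719]
orientation: [0.0, 0.867, 0.498, 0.0]
wrist_force: [-0.7, -0.8, 5.9]
finger_gap: 0.0586
grip_force: 43.6
```

>>> step_arm(
  deltas=[
    [0,0,10,0,0,0,-1],
    [0,0,20,0,0,0,-1],
    [0,0,20,0,0,0,-1],
    [0,0,10,0,0,0,-1],
    [0,0,0,0,0,0,-1],
  ],
)

```text
clock: 4.05
tcp_pos: [0.4599, -0.1269, 0.1327]
orientation: [0.001, 0.867, 0.498, 0.001]
wrist_force: [1.1, -0.9, -1.8]
finger_gap: 0.0588
grip_force: 43.9
```

>>> step_arm(
  deltas=[
    [20,-6,0,0,0,0,-1],
    [25,-7,0,0,0,0,-1],
    [25,-7,0,0,0,0,-1],
    [25,-7,0,0,0,0,-1],
    [16,-4,0,0,0,0,-1],
  ],
)

```text
clock: 4.55
tcp_pos: [0.571, -0.1578, 0.1298]
orientation: [-0.0, 0.867, 0.498, -0.0]
wrist_force: [-0.3, -0.1, -1.3]
finger_gap: 0.0582
grip_force: 44.0
```

>>> step_arm(
  deltas=[
    [0,0,0,0,0,0,-1],
    [0,0,0,0,0,0,-1],
    [0,0,0,0,0,0,-1],
  ],
)

```text
clock: 4.85
tcp_pos: [0.5686, -0.1569, 0.1305]
orientation: [-0.001, 0.867, 0.498, -0.001]
wrist_force: [0.3, 0.2, -1.3]
finger_gap: 0.0579
grip_force: 44.0
```

```bash
cat > chk.py <<'E'
import sys
from workcell import *
import cv2
from h import *
# args: pic, bottle radius, expected xy, zlow, zhigh (body band), holder xy
def chk(pic,r,xy,z0,z1,hxy):
    s=get_state();print(s["tcp_pos"].round(4),s["wrist_force"].round(1),s["finger_gap"],s["grip_force"])
    for n in("side","top"):
        c=read_camera(n);P=cloud(c)
        if n=="side" and pic: cv2.imwrite(f"pics/{pic}.png",c["image"][...,::-1])
        zs=np.linspace(z0,z1,4)
        for a,b in zip(zs[:-1],zs[1:]):
            q=near(P,xy,r+.015,a,b)
            if len(q)>10: print(n,round(a,3),len(q),*[np.round(t,4) for t in circ(q,r)])
        q=near(P,hxy,.06,.017,.03)
        if len(q)>50: print(n,"holder",len(q),*[np.round(t,4) for t in circ(q,0)])
E
python3 -c "
from chk import *
chk('p1',.03,(.5707,-.1583),.07,.12,(.5707,-.1583))"
```

```text
[ 0.5686 -0.1569  0.1305] [ 0.3  0.2 -1.3] 0.057879906391450124 43.996238825793625
side 0.07 132 [ 0.5693 -0.158 ] 0.0008
side 0.087 143 [ 0.5692 -0.158 ] 0.0007
side 0.103 145 [ 0.5694 -0.158 ] 0.0007
side holder 197 [ 0.5712 -0.16    0.0389] 0.0021
top 0.07 44 [ 0.5691 -0.1569] 0.0002
top 0.087 39 [ 0.5164 -0.1744] 0.0059
top 0.103 42 [ 0.569  -0.1568] 0.0002
top holder 206 [ 0.5704 -0.1571  0.0388] 0.002
```

>>> step_arm(
  deltas=[
    [1.8,-1,-10,0,0,0,-1],
    [0,0,-14,0,0,0,-1],
    [0,0,-12,0,0,0,-1],
    [0,0,-7,0,0,0,-1],
    [0,0,0,0,0,0,-1],
  ],
)

```text
clock: 5.45
tcp_pos: [0.5707, -0.158, 0.0867]
orientation: [-0.001, 0.867, 0.498, -0.001]
wrist_force: [0.6, -0.8, -2.6]
finger_gap: 0.0587
grip_force: 44.0
```

>>> step_arm(
  deltas=[
    [0,0,-3,0,0,0,-1],
    [0,0,-3,0,0,0,-1],
    [0,0,-2,0,0,0,-1],
    [0,0,0,0,0,0,-1],
  ],
)

```text
clock: 5.85
tcp_pos: [0.5718, -0.1585, 0.0803]
orientation: [0.0, 0.867, 0.498, -0.0]
wrist_force: [-0.2, 1.1, -2.6]
finger_gap: 0.0582
grip_force: 44.0
```

>>> step_arm(
  deltas=[
    [0,0,-1.5,0,0,0,-1],
    [0,0,-1,0,0,0,-1],
    [0,0,0,0,0,0,-1],
  ],
)

```text
clock: 6.15
tcp_pos: [0.5719, -0.1585, 0.078]
orientation: [0.0, 0.867, 0.498, 0.0]
wrist_force: [-0.7, -0.9, -1.6]
finger_gap: 0.0586
grip_force: 44.0
```

>>> step_arm(
  deltas=[
    [0,0,-1,0,0,0,-1],
    [0,0,0,0,0,0,-1],
  ],
)

```text
clock: 6.35
tcp_pos: [0.572, -0.1585, 0.0779]
orientation: [0.0, 0.867, 0.498, 0.0]
wrist_force: [-2.9, 0.9, 5.4]
finger_gap: 0.0586
grip_force: 44.7
```

Seated: there is upward force with the floor at the expected height. Releasing.

>>> step_arm(
  deltas=[
    [0,0,0,0,0,0,0.4],
    [0,0,0,0,0,0,0.7],
    [0,0,0,0,0,0,1],
    [0,0,0,0,0,0,1],
    [0,0,0,0,0,0,1],
  ],
)

```text
clock: 6.85
tcp_pos: [0.5718, -0.1585, 0.0768]
orientation: [0.0, 0.867, 0.498, -0.0]
wrist_force: [-0.8, 0.2, 0.1]
finger_gap: 0.0851
grip_force: 0.0
```

>>> step_arm(
  deltas=[
    [0,0,15,0,0,0,1],
    [0,0,30,0,0,0,1],
    [0,0,40,0,0,0,1],
    [0,0,40,0,0,0,1],
    [0,0,20,0,0,0,1],
  ],
)

```text
clock: 7.35
tcp_pos: [0.5731, -0.159, 0.2258]
orientation: [0.002, 0.867, 0.498, 0.002]
wrist_force: [-0.1, -0.7, 0.3]
finger_gap: 0.0855
grip_force: 0.0
```

>>> step_arm(
  deltas=[
    [0,30,0,0,0,0,1],
    [0,30,0,0,0,0,1],
    [3,30,0,0,0,0,1],
    [3,30,0,0,0,0,1],
    [0,26,0,0,0,0,1],
  ],
)

```text
clock: 7.85
tcp_pos: [0.578, -0.0111, 0.2218]
orientation: [0.0, 0.867, 0.498, 0.0]
wrist_force: [-0.9, 1.4, -0.4]
finger_gap: 0.0858
grip_force: 0.0
```

>>> step_arm(
  deltas=[
    [0,0,0,0,0,0,1],
    [0,0,0,0,0,0,1],
  ],
)

```text
clock: 8.05
tcp_pos: [0.5778, -0.0122, 0.2218]
orientation: [0.0, 0.867, 0.499, -0.0]
wrist_force: [-0.6, -0.5, 0.9]
finger_gap: 0.0854
grip_force: 0.0
```

```bash
python3 -c "
from chk import *
chk('',.03,(.5707,-.1583),.03,.09,(.5707,-.1583))
c=read_camera('side');P=cloud(c);print(np.median(near(P,(.571,-.16),.03,.13,.16)[:,2]))
c=read_camera('wrist');P=cloud(c)
print(near(P,(.578,-.0115),.03,.115,.13).mean(0),circ(near(P,(.578,-.0115),.04,.02,.07),.023))
"
```

```text
[ 0.5778 -0.0122  0.2218] [-0.6 -0.5  0.9] 0.08541591427973683 0.0
side 0.03 141 [ 0.5731 -0.1598] 0.0007
side 0.05 155 [ 0.573  -0.1598] 0.0008
side 0.07 154 [ 0.5731 -0.1598] 0.0007
side holder 278 [ 0.5722 -0.155   0.0383] 0.0041
top 0.03 55 [ 0.5726 -0.1583] 0.0002
top 0.05 51 [ 0.5726 -0.1584] 0.0002
top 0.07 57 [ 0.5726 -0.1585] 0.0003
top holder 305 [ 0.5715 -0.1567  0.0388] 0.0035
0.14400720753436574
[ 0.57904064 -0.01140749  0.11887214] (array([ 0.57836092, -0.01094815]), np.float64(0.0002008515198195471))
```

>>> step_arm(
  deltas=[
    [0.5,1,-30,0,0,0,1],
    [0,0,-40,0,0,0,1],
    [0,0,-40,0,0,0,1],
    [0,0,-30,0,0,0,1],
    [0,0,-15,0,0,0,1],
  ],
)

```text
clock: 8.75
tcp_pos: [0.5762, -0.0123, 0.0635]
orientation: [-0.001, 0.868, 0.497, -0.002]
wrist_force: [0.1, 0.1, 1.3]
finger_gap: 0.0853
grip_force: 0.0
```

>>> step_arm(
  deltas=[
    [0,0,0,0,0,0,1],
    [0,0,0,0,0,0,1],
  ],
)

```text
clock: 8.95
tcp_pos: [0.5785, -0.0122, 0.0671]
orientation: [0.0, 0.867, 0.497, -0.0]
wrist_force: [0.4, -0.1, 0.6]
finger_gap: 0.0854
grip_force: 0.0
```

>>> step_arm(
  deltas=[
    [0,1,-15,0,0,0,1],
    [0,0,0,0,0,0,0.5],
    [0,0,0,0,0,0,0.1],
    [0,0,0,0,0,0,-0.3],
    [0,0,0,0,0,0,-1],
  ],
)

```text
clock: 9.45
tcp_pos: [0.5792, -0.0107, 0.0534]
orientation: [0.001, 0.867, 0.498, 0.001]
wrist_force: [-1.2, 0.0, 6.1]
finger_gap: 0.0448
grip_force: 40.8
```

>>> step_arm(
  deltas=[
    [0,0,0,0,0,0,-1],
    [0,0,0,0,0,0,-1],
    [0,0,0,0,0,0,-1],
    [0,0,0,0,0,0,-1],
  ],
)

```text
clock: 9.85
tcp_pos: [0.5792, -0.0107, 0.0534]
orientation: [0.001, 0.867, 0.498, 0.001]
wrist_force: [-0.9, -0.0, 5.5]
finger_gap: 0.0444
grip_force: 40.8
```

>>> step_arm(
  deltas=[
    [0,0,15,0,0,0,-1],
    [0,0,40,0,0,0,-1],
    [0,0,45,0,0,0,-1],
    [-10,0,45,0,0,0,-1],
    [-20,0,35,0,0,0,-1],
  ],
)

```text
clock: 10.35
tcp_pos: [0.5495, -0.0107, 0.2348]
orientation: [0.001, 0.867, 0.498, 0.001]
wrist_force: [0.1, -0.2, -1.4]
finger_gap: 0.0446
grip_force: 41.2
```

>>> step_arm(
  deltas=[
    [-30,-20,0,0,0,0,-1],
    [-30,-30,0,0,0,0,-1],
    [-24,-40,0,0,0,0,-1],
    [-10,-40,0,0,0,0,-1],
    [-5,-40,0,0,0,0,-1],
  ],
)

```text
clock: 10.85
tcp_pos: [0.448, -0.1815, 0.2326]
orientation: [0.0, 0.867, 0.498, 0.0]
wrist_force: [0.5, 0.6, -1.6]
finger_gap: 0.0448
grip_force: 41.3
```

>>> step_arm(
  deltas=[
    [-5,-40,0,0,0,0,-1],
    [-5,-40,0,0,0,0,-1],
    [0,-40,0,0,0,0,-1],
    [0,-30,-20,0,0,0,-1],
    [0,0,-20,0,0,0,-1],
  ],
)

```text
clock: 11.35
tcp_pos: [0.4396, -0.3351, 0.1918]
orientation: [0.002, 0.868, 0.496, 0.0]
wrist_force: [-0.3, 0.9, -1.1]
finger_gap: 0.0446
grip_force: 41.3
```

>>> step_arm(
  deltas=[
    [0,0,0,0,0,0,-1],
    [0,0,0,0,0,0,-1],
    [0,0,0,0,0,0,-1],
  ],
)

```text
clock: 11.65
tcp_pos: [0.4398, -0.3302, 0.1931]
orientation: [0.001, 0.867, 0.498, 0.0]
wrist_force: [-0.4, 0.7, -0.7]
finger_gap: 0.0447
grip_force: 41.3
```

>>> step_arm(
  deltas=[
    [0,-2.5,-20,0,0,0,-1],
    [0,0,-30,0,0,0,-1],
    [0,0,-25,0,0,0,-1],
    [0,0,-10,0,0,0,-1],
    [0,0,0,0,0,0,-1],
  ],
)

```text
clock: 12.15
tcp_pos: [0.4391, -0.332, 0.1065]
orientation: [-0.001, 0.867, 0.498, -0.0]
wrist_force: [-0.2, -0.5, -0.6]
finger_gap: 0.0445
grip_force: 41.2
```

>>> step_arm(
  deltas=[
    [0,0,0,0,0,0,-1],
    [0,0,0,0,0,0,-1],
  ],
)

```text
clock: 12.35
tcp_pos: [0.4404, -0.3338, 0.1087]
orientation: [0.002, 0.867, 0.498, 0.0]
wrist_force: [-0.4, -0.1, -1.4]
finger_gap: 0.0447
grip_force: 41.3
```

```bash
python3 -c "
from chk import *
chk('',.023,(.44,-.333),.064,.1,(.44,-.333))"
```

```text
[ 0.4404 -0.3338  0.1087] [-0.4 -0.1 -1.4] 0.04465266763194567 41.25193142797798
side 0.064 62 [ 0.4398 -0.3349] 0.0005
side 0.076 63 [ 0.44   -0.3351] 0.0004
side 0.088 58 [ 0.4401 -0.3356] 0.0005
side holder 219 [ 0.4402 -0.3343  0.0319] 0.002
top holder 61 [ 0.4278 -0.3434  0.0476] 0.0019
```

>>> step_arm(
  deltas=[
    [0,0.5,-15,0,0,0,-1],
    [0,0,-15,0,0,0,-1],
    [0,0,-8,0,0,0,-1],
    [0,0,-4,0,0,0,-1],
    [0,0,0,0,0,0,-1],
  ],
)

```text
clock: 12.95
tcp_pos: [0.4392, -0.3324, 0.0647]
orientation: [-0.0, 0.867, 0.498, -0.0]
wrist_force: [0.3, -0.0, -1.8]
finger_gap: 0.0444
grip_force: 41.3
```

>>> step_arm(
  deltas=[
    [0,0,-2,0,0,0,-1],
    [0,0,-2,0,0,0,-1],
    [0,0,-1,0,0,0,-1],
    [0,0,0,0,0,0,-1],
  ],
)

```text
clock: 13.35
tcp_pos: [0.4393, -0.3325, 0.0599]
orientation: [0.0, 0.867, 0.498, 0.0]
wrist_force: [0.1, 0.3, -0.7]
finger_gap: 0.0446
grip_force: 41.3
```

>>> step_arm(
  deltas=[
    [0,0,-1,0,0,0,-1],
    [0,0,0,0,0,0,-1],
  ],
)

```text
clock: 13.55
tcp_pos: [0.4394, -0.3327, 0.0594]
orientation: [0.0, 0.867, 0.498, 0.0]
wrist_force: [-0.5, 0.3, 3.2]
finger_gap: 0.045
grip_force: 41.7
```

Contact. Next: release, rise, and travel to the small bottle at (0.455, 0.051), checking the middle one afterwards.

>>> step_arm(
  deltas=[
    [0,0,0,0,0,0,0.2],
    [0,0,0,0,0,0,0.6],
    [0,0,0,0,0,0,1],
    [0,0,0,0,0,0,1],
    [0,0,0,0,0,0,1],
  ],
)

```text
clock: 14.05
tcp_pos: [0.4393, -0.3325, 0.0588]
orientation: [0.0, 0.867, 0.498, 0.0]
wrist_force: [0.8, -0.1, -0.6]
finger_gap: 0.0856
grip_force: 0.0
```

>>> step_arm(
  deltas=[
    [0,0,15,0,0,0,1],
    [0,0,30,0,0,0,1],
    [0,0,45,0,0,0,1],
    [0,0,45,0,0,0,1],
    [0,0,25,0,0,0,1],
  ],
)

```text
clock: 14.55
tcp_pos: [0.4402, -0.3334, 0.2228]
orientation: [0.002, 0.867, 0.498, 0.001]
wrist_force: [-0.4, -0.1, 0.8]
finger_gap: 0.0853
grip_force: 0.0
```

>>> step_arm(
  deltas=[
    [0,30,0,0,0,0,1],
    [0,40,0,0,0,0,1],
    [0,40,0,0,0,0,1],
    [0,40,0,0,0,0,1],
    [0,40,0,0,0,0,1],
  ],
)

```text
clock: 15.05
tcp_pos: [0.439, -0.1411, 0.2189]
orientation: [0.0, 0.867, 0.498, 0.0]
wrist_force: [0.4, 0.5, 0.7]
finger_gap: 0.0853
grip_force: 0.0
```

>>> step_arm(
  deltas=[
    [5,40,0,0,0,0,1],
    [5,40,0,0,0,0,1],
    [5,40,0,0,0,0,1],
    [0,40,0,0,0,0,1],
    [0,30,0,0,0,0,1],
  ],
)

```text
clock: 15.55
tcp_pos: [0.454, 0.0497, 0.2189]
orientation: [-0.0, 0.867, 0.498, 0.0]
wrist_force: [0.0, -1.1, 0.1]
finger_gap: 0.0854
grip_force: 0.0
```

>>> step_arm(
  deltas=[
    [0,0,0,0,0,0,1],
    [0,0,0,0,0,0,1],
  ],
)

```text
clock: 15.75
tcp_pos: [0.4543, 0.048, 0.2189]
orientation: [0.0, 0.867, 0.499, -0.0]
wrist_force: [0.3, -0.8, 0.4]
finger_gap: 0.0853
grip_force: 0.0
```

```bash
python3 -c "
from chk import *
chk('p2',.023,(.44,-.333),.03,.075,(.44,-.333))
c=read_camera('side');P=cloud(c);print(np.median(near(P,(.44,-.333),.02,.115,.14)[:,2]))
c=read_camera('wrist');P=cloud(c)
print(near(P,(.455,.051),.03,.083,.1).mean(0),circ(near(P,(.455,.051),.04,.02,.055),.016))
"
```

```text
[0.4543 0.048  0.2189] [ 0.3 -0.8  0.4] 0.08533570006230158 0.0
side 0.03 73 [ 0.4386 -0.334 ] 0.0004
side 0.045 71 [ 0.4386 -0.3343] 0.0004
side 0.06 73 [ 0.4388 -0.3345] 0.0005
side holder 278 [ 0.4401 -0.3319  0.0316] 0.0039
top 0.03 25 [ 0.4378 -0.3322] 0.0002
top 0.045 23 [ 0.4379 -0.3323] 0.0001
top 0.06 26 [ 0.438  -0.3326] 0.0002
top holder 289 [ 0.4397 -0.3332  0.0321] 0.0028
0.1228425379753259
[0.45546166 0.05197701 0.09001122] (array([0.45475074, 0.05082905]), np.float64(0.00016683665921317294))
```

>>> step_arm(
  deltas=[
    [0.5,3,-30,0,0,0,1],
    [0,0,-40,0,0,0,1],
    [0,0,-40,0,0,0,1],
    [0,0,-40,0,0,0,1],
    [0,0,-20,0,0,0,1],
  ],
)

```text
clock: 16.45
tcp_pos: [0.4527, 0.0495, 0.0458]
orientation: [-0.001, 0.868, 0.497, -0.002]
wrist_force: [0.4, -0.1, 0.0]
finger_gap: 0.0859
grip_force: 0.0
```

>>> step_arm(
  deltas=[
    [0,0,0,0,0,0,1],
    [0,0,0,0,0,0,1],
  ],
)

```text
clock: 16.65
tcp_pos: [0.455, 0.0498, 0.0492]
orientation: [-0.0, 0.868, 0.497, -0.0]
wrist_force: [-0.1, -0.4, -0.0]
finger_gap: 0.0854
grip_force: 0.0
```

>>> step_arm(
  deltas=[
    [0,1.3,-22,0,0,0,1],
    [0,0,0,0,0,0,0.5],
    [0,0,0,0,0,0,0.1],
    [0,0,0,0,0,0,-0.1],
    [0,0,0,0,0,0,-0.25],
  ],
  newtons=30,
)

```text
clock: 17.15
tcp_pos: [0.4557, 0.0517, 0.028]
orientation: [0.001, 0.867, 0.498, 0.001]
wrist_force: [0.2, 0.6, 0.0]
finger_gap: 0.0322
grip_force: 1.7
```

>>> step_arm(
  deltas=[
    [0,0,0,0,0,0,-0.4],
    [0,0,0,0,0,0,-1],
    [0,0,0,0,0,0,-1],
    [0,0,0,0,0,0,-1],
    [0,0,0,0,0,0,-1],
  ],
)

```text
clock: 17.65
tcp_pos: [0.4558, 0.0518, 0.0281]
orientation: [0.001, 0.867, 0.498, 0.001]
wrist_force: [-1.3, -0.3, 6.8]
finger_gap: 0.0313
grip_force: 29.3
```

>>> step_arm(
  deltas=[
    [0,0,15,0,0,0,-1],
    [0,0,40,0,0,0,-1],
    [0,-10,45,0,0,0,-1],
    [0,-25,45,0,0,0,-1],
    [0,-35,35,0,0,0,-1],
  ],
)

```text
clock: 18.15
tcp_pos: [0.4551, -0.0173, 0.2086]
orientation: [0.001, 0.866, 0.499, 0.001]
wrist_force: [0.7, -0.6, 0.7]
finger_gap: 0.0312
grip_force: 29.9
```

>>> step_arm(
  deltas=[
    [0,-40,0,0,0,0,-1],
    [0,-40,0,0,0,0,-1],
    [5,-40,0,0,0,0,-1],
    [14,-40,0,0,0,0,-1],
    [20,-35,0,0,0,0,-1],
  ],
)

```text
clock: 18.65
tcp_pos: [0.4934, -0.2144, 0.2062]
orientation: [0.0, 0.868, 0.497, 0.0]
wrist_force: [0.7, -0.1, -1.1]
finger_gap: 0.031
grip_force: 29.9
```

>>> step_arm(
  deltas=[
    [30,-30,0,0,0,0,-1],
    [30,-30,0,0,0,0,-1],
    [20,-20,0,0,0,0,-1],
    [10,-13,0,0,0,0,-1],
    [0,0,0,0,0,0,-1],
  ],
)

```text
clock: 19.15
tcp_pos: [0.5847, -0.3072, 0.2045]
orientation: [0.0, 0.868, 0.497, -0.0]
wrist_force: [-0.5, -0.6, -0.3]
finger_gap: 0.0311
grip_force: 29.9
```

>>> step_arm(
  deltas=[
    [0,0,0,0,0,0,-1],
    [0,0,0,0,0,0,-1],
  ],
)

```text
clock: 19.35
tcp_pos: [0.5832, -0.3046, 0.2057]
orientation: [-0.0, 0.867, 0.498, -0.0]
wrist_force: [-0.0, 0.1, -0.4]
finger_gap: 0.0312
grip_force: 29.9
```

>>> step_arm(
  deltas=[
    [1.5,-1.5,-20,0,0,0,-1],
    [0,0,-35,0,0,0,-1],
    [0,0,-35,0,0,0,-1],
    [0,0,-25,0,0,0,-1],
    [0,0,-10,0,0,0,-1],
  ],
)

```text
clock: 19.85
tcp_pos: [0.5832, -0.3049, 0.0781]
orientation: [-0.002, 0.867, 0.498, -0.001]
wrist_force: [0.0, 0.4, -0.8]
finger_gap: 0.0312
grip_force: 29.9
```

>>> step_arm(
  deltas=[
    [0,0,0,0,0,0,-1],
    [0,0,0,0,0,0,-1],
    [0,0,0,0,0,0,-1],
  ],
)

```text
clock: 20.15
tcp_pos: [0.5865, -0.3076, 0.0828]
orientation: [0.002, 0.867, 0.498, 0.001]
wrist_force: [-0.6, -0.8, -0.5]
finger_gap: 0.0314
grip_force: 29.9
```

```bash
python3 -c "
from chk import *
chk('p3',.016,(.585,-.3063),.057,.075,(.585,-.3063))"
```

```text
[ 0.5865 -0.3076  0.0828] [-0.6 -0.8 -0.5] 0.03140711902003461 29.927222330588847
side 0.057 23 [ 0.5866 -0.309 ] 0.0003
side 0.063 23 [ 0.5865 -0.3094] 0.0005
side 0.069 25 [ 0.5862 -0.3088] 0.0004
side holder 181 [ 0.5852 -0.3076  0.0251] 0.0021
```

View pics/p3.png

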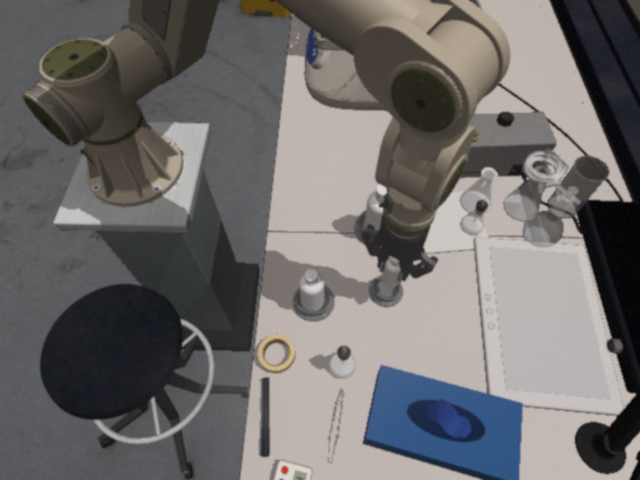

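The side view shows the small bottle hanging over its holder at about (387,285). The medium bottle stands in its holder at (313,295) and the large one in its own near (375,220). The flask (342,360) and tape (276,352) have not moved. Lowering.

>>> step_arm(
  deltas=[
    [-1.2,1.2,-15,0,0,0,-1],
    [0,0,-15,0,0,0,-1],
    [0,0,-8,0,0,0,-1],
    [0,0,-5,0,0,0,-1],
    [0,0,0,0,0,0,-1],
  ],
)

```text
clock: 20.75
tcp_pos: [0.584, -0.3057, 0.0372]
orientation: [-0.0, 0.867, 0.498, -0.0]
wrist_force: [-0.3, -0.2, -0.8]
finger_gap: 0.031
grip_force: 29.9
```

>>> step_arm(
  deltas=[
    [0,0,-2,0,0,0,-1],
    [0,0,-1,0,0,0,-1],
    [0,0,0,0,0,0,-1],
  ],
)

```text
clock: 21.05
tcp_pos: [0.5843, -0.3059, 0.0349]
orientation: [0.0, 0.867, 0.498, 0.0]
wrist_force: [0.1, -0.3, -0.3]
finger_gap: 0.0312
grip_force: 29.9
```

>>> step_arm(
  deltas=[
    [0,0,-1,0,0,0,-1],
    [0,0,0,0,0,0,-1],
  ],
)

```text
clock: 21.25
tcp_pos: [0.5844, -0.306, 0.0342]
orientation: [0.0, 0.867, 0.498, 0.0]
wrist_force: [-1.4, 0.5, 3.5]
finger_gap: 0.031
grip_force: 30.1
```

>>> step_arm(
  deltas=[
    [0,0,0,0,0,0,-0.1],
    [0,0,0,0,0,0,0.4],
    [0,0,0,0,0,0,1],
    [0,0,0,0,0,0,1],
    [0,0,0,0,0,0,1],
  ],
)

```text
clock: 21.75
tcp_pos: [0.5841, -0.3057, 0.0334]
orientation: [-0.0, 0.867, 0.498, -0.0]
wrist_force: [-0.6, -0.0, -0.1]
finger_gap: 0.0854
grip_force: 0.0
```

>>> step_arm(
  deltas=[
    [0,0,15,0,0,0,1],
    [0,0,30,0,0,0,1],
    [0,0,45,0,0,0,1],
    [0,0,45,0,0,0,1],
    [0,0,45,0,0,0,1],
  ],
)

```text
clock: 22.25
tcp_pos: [0.5838, -0.3056, 0.2152]
orientation: [-0.0, 0.867, 0.498, -0.0]
wrist_force: [-0.1, -0.2, 0.1]
finger_gap: 0.0852
grip_force: 0.0
```

>>> step_arm(
  deltas=[
    [-20,30,10,0,0,0,1],
    [-30,30,0,0,0,0,1],
    [-30,30,0,0,0,0,1],
    [-20,20,0,0,0,0,1],
    [0,0,0,0,0,0,1],
  ],
)

```text
clock: 22.75
tcp_pos: [0.4814, -0.193, 0.2241]
orientation: [-0.001, 0.867, 0.499, -0.0]
wrist_force: [1.3, -0.1, 0.6]
finger_gap: 0.085
grip_force: 0.0
```

>>> step_arm(
  deltas=[
    [0,0,0,0,0,0,1],
    [0,0,0,0,0,0,1],
    [0,0,0,0,0,0,1],
    [0,0,0,0,0,0,1],
  ],
)

```text
clock: 23.15
tcp_pos: [0.4846, -0.1964, 0.2232]
orientation: [-0.0, 0.867, 0.498, -0.0]
wrist_force: [0.1, 0.2, 1.0]
finger_gap: 0.0856
grip_force: 0.0
```

```bash
python3 -c "
from chk import *
chk('p4',.016,(.585,-.3063),.03,.065,(.585,-.3063))
c=read_camera('side');P=cloud(c)
for xy,h,r in(((.585,-.308),.096,.016),((.4385,-.334),.126,.023),((.573,-.16),.146,.03)): print(np.median(near(P,xy,.02,h-.012,h+.01)[:,2]),circ(near(P,xy,r+.015,.03,h*.6),r))"
```

```text
[ 0.4846 -0.1964  0.2232] [0.1 0.2 1. ] 0.08563551718460265 0.0
side 0.03 41 [ 0.5843 -0.3076] 0.0006
side 0.042 48 [ 0.5843 -0.3075] 0.0005
side 0.053 47 [ 0.5842 -0.3074] 0.0005
side holder 217 [ 0.5858 -0.3055  0.0247] 0.0037
top 0.03 14 [ 0.5839 -0.306 ] 0.0003
top 0.053 15 [ 0.5838 -0.3063] 0.0002
top holder 115 [ 0.5868 -0.3044  0.0264] 0.0029
0.09435329512772428 (array([ 0.58419669, -0.30748539]), np.float64(0.0005306897921262403))
0.12322347770825276 (array([ 0.43873699, -0.33429056]), np.float64(0.0005101651194854166))
0.14445175072200878 (array([ 0.57299214, -0.15981713]), np.float64(0.0007477485771271638))
```

View pics/p4.png

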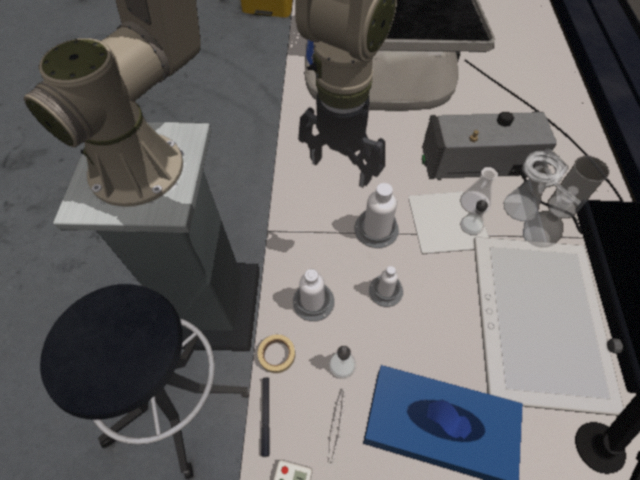

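The view shows all three bottles upright in their holders: large (378,215), medium (313,292), small (388,285). The arm is clear, and the flask (342,360) and tape (276,352) are in place.

```bash
python3 -c "
from workcell import *
print(hand_in())"
```

```text
the job is handed in; nothing more can be done
None
```

All three bottles stand upright and let go in their own holders, placed largest to smallest and each within about 2 mm of centre; the flask and tape were left where they were, and the job was handed in at about 23 s (no verdict was returned).

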